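Fit the turned boss to the carved shell and weight it down

ROBOT

A 6-joint arm with a two-finger parallel gripper is mounted at the origin on the work surface. World frame = base frame: x ahead of the robot, y to its left, z up, the work surface at z = 0. Lengths are in m, angles in rad, forces in N, time in s.
With the tool pointing down it reaches from about 0.25 to 0.725 m from the base axis. Payload 4 kg.
Tool frame: the origin (TCP) lies midway between the tips of the shut fingers; the grasp point (between the pads) lies 19 mm behind it (bot.grasp_offset is the distance from the TCP to the grasp point, in m); z points along the fingers, y is the direction in which the jaws open and shut (so a half turn about z gives the same grasp; the last joint's range is limited). The gripper opens to 85 mm and grips with 20 to 120 N. Pads are 22 mm wide; open, the fingers measure 114 mm over their backs; the gripper's body (76 mm by 85 mm) begins 54 mm behind the grasp point. The pads swing forward as they close: fully open they stand 13 mm farther back than shut.
Start: joints at [-1.16, 0.241, 0.005, 1.335, 0, 1.571], TCP at [0.2, -0.458, 0.231] pointing down, gripper open.
Joint ranges: [-2.72, 2.72], [-1.05, 1.87], [-1.09, 1.28], [-1.99, 2.15], [-1.42, 1.44], [-3.14, 3.14]. Speed limits (rad/s): [2.79, 2.79, 3.14, 3.14, 3.14, 3.14].

INTERFACE

Orientations are given as a unit quaternion [x, y, z, w].
In Python, from workcell import sensors, optics, bot gives the robot as it stands.
- The arm moves only by the tool apply_moves, never from a script. Its argument "plan" is one flat list of numbers, 6 for each row, row after row: the shift along the tool's x, y, z in m, then the turn, a rotation vector about the tool's x, y, z in rad. In form: [tx, ty, tz, ax, ay, az, tx, ty, tz, ax, ay, az, ...]. A call has 1 to 12 rows; each row is the pose to reach, as a shift and turn from the pose commanded when the call began, along the tool's axes at that moment; what a row does not reach only later rows make up. A row lasts 1/12 s, in which the tool goes at most 41.7 mm and 7.16 degrees, less where a joint would pass 70% of its speed; a pose out of reach is approached as far as the arm can. A call with a gripper value outside its range is refused whole. "grip" is the finger opening in m, from 0 to 0.0854, set as the call begins (left out, the last holds). The fingers move at their own pace and stop on an object; the grip force is fixed at half the most. Time passes only in rows, so rows that repeat a pose let the fingers close. It gives the time, the measured TCP pose, the force and the opening at its end, in the units of the state.
- sensors.get_obs(): the state, without advancing time (a new reading comes with each control period).
- optics.camera(name): name is "scene" or "top"; returns a dict with "pixels" (420x560x3 uint8, red, green, blue), "fx", "fy", "cx", "cy" (pixels), "pose" (4x4, takes a point from camera to world coordinates). Camera axes: x right, y up, looking along -z (the intrinsics and any distortion apply to the point x, -y, -z); pixel columns grow to the right and rows downward; lengths in m; the calibration is good to about 2 mm. A picture is of the moment at which its call begins. There is no depth.
- bot.job_done(): hands the job in, once; it reports no verdict.
The state is a dict: "clock": time; "joint_pos": joint angles; "joint_vel": joint speeds; "tau": joint torques, N m; "eef_pos": TCP position; "tool_rot": TCP orientation; "ft_force": force on the tool from outside, world axes, zero at the start; "ft_torque": the same for the moment, N m; "grip_width": finger opening in m.
Only numpy, scipy, OpenCV 4.12 (cv2) and the standard library are available. Lean on these libraries where they do the work, as an engineer would, in place of code of your own. Each camera call takes 0.05 s, during which the arm holds its last target.

TASK

Fit the missing boss to the carved shell: from the drying rack take the boss with the round flange and the flat-topped button, feel about with its pin on the bare wood at the hinge of the shell until it drops into the blind hole, press it fully home so that the flange lies flush on the board, and let go of it. Then set the iron weight down gently on the boss, upright and centred, to keep it there. Do not disturb the other two bosses in the rack or the gouge that lies between the robot and the carving.

Things in the scene. Friction and masses are not known exactly. Their poses are not given: they have to be found in the camera images.
- crest: Fixed: shell carved in pale wood on a 220 x 310 x 28 mm board, clamped to the bench by two steel holdfasts (80 mm above the board) at its far corners. Origin: the hinge of the shell, from which its lobes fan out, on the board's flat upper face, 28 mm above the bench; z up, x to the middle of the fan. The bare wood round it, of 40 mm radius (relief up to 16 mm high outside it), has one blind hole.
- hinge (a point): The same point as the carving's origin, axes too: on the board's upper face. The one blind hole in the bare wood is 12 mm across and 18 mm deep with a sharp edge, and was bored by eye: its centre lies up to 7 mm off this point along x and up to 7 mm off it along y, either way. On the -x side the board ends 48 to 62 mm from this point.
- boss_center (a point): The boss to fit: turned pale wood, 54 mm high, 50 g, upright in a hole of the rack. The point is on its axis half-way up; z up. Its round flange (52 mm) has its underside 11 mm below the point; the plain round button to hold it by (30 mm diameter, flat top) spans from 4 to 27 mm above it. Below the flange is its pin.
- boss_tip (a point): Centre of the lower end of the boss's pin, 27 mm below the boss's half-way point. The pin is 10 mm thick and 16 mm long from here to the flange; its last 3 mm taper to 6 mm.
- rack: Drying rack: fixed plywood block, 210 (x) x 62 (y) x 28 (z) mm; origin at the centre of its underside. Along its x axis are three blind holes, 12 mm wide, 20 mm deep, 66 mm apart, the middle one at its centre. In each stands a turned boss, flange on the block; which is where varies. Fingers that close along the rack's y axis clear the neighbours.
- weight_center (a point): Iron weight, 0.55 to 0.8 kg, upright on the bench, loose: a cylinder of 60 mm diameter and 33 mm height with a felt sole, a neck of 16 mm, and from 40 to 64 mm above the sole a knob of 27 mm diameter to hold it by. The point is on its axis half-way up, 32 mm above the sole; z up.
- square_boss_center (a point): Another turned boss in the rack, with a square base of 42 mm and a flat-topped button: not to be moved. The point is on its axis half-way up (54 mm high).
- ball_boss_center (a point): Another turned boss in the rack, with a small round flange of 36 mm and a ball top of 30 mm: not to be moved. The point is on its axis half-way up (51 mm high).
- wide_gouge: Carving gouge, 240 mm long, handle 29 mm thick, lying on the bench between the robot and the carving; not to be moved. Origin at its ferrule, x to the blade.
Not all that is in view belongs to the job. Several things look just like the part that bears weight_center: the one meant starts farthest from the robot's base.

How it is judged:
By the outcome, as a careful person would: the job done as asked, in the order asked, and still so for the second after the job is handed in, with the robot touching nothing.
It also fails if it takes over 72 s, if anything falls off the work surface, if the arm or the gripper's body presses on something with over 40 N, if the wrist force passes 120 N, or if a joint passes its speed limit or range.

## Working session

There is one attempt and no reset: what is moved stays moved. The work goes in short steps, Python scripts to look and compute and a tool call to move; the robot and the scene stay as the last step left them, time stands still between calls to the robot, and variables do not carry over. Pictures are saved under pics/ and viewed, and the job is handed in when it is done.

Besides the shell and the picture viewer there is one more tool, called after "Call:" as name(argument=value, ...), one argument or row to a line, values as JSON. apply_moves: Moves the arm, as the interface text tells. Its arguments: {"type":"object","properties":{"plan":{"type":"array","items":{"type":"number"}},"grip":{"type":"number"}},"required":["plan"]}

```bash
ls; mkdir -p pics; python3 - <<'E'
from workcell import sensors, optics, bot
import cv2
print(sensors.get_obs(), bot.grasp_offset)
for n in ("scene","top"):
    c=optics.camera(n); cv2.imwrite(f"pics/{n}0.png",c["pixels"][:,:,::-1]); print({k:v for k,v in c.items() if k!="pixels"})
E
```

```text
pics
{'clock': 0.0, 'joint_pos': array([-1.16000223e+00,  2.41393545e-01,  3.70322438e-03,  1.33517269e+00,
        1.26249281e-05,  1.57080388e+00]), 'joint_vel': array([-0.00089205, -0.00237081,  0.00034305,  0.00120842, -0.001663  ,
        0.00129161]), 'tau': array([-2.40055961e-04, -3.72316968e+01,  2.52408350e+01,  1.68969721e-02,
       -1.60763102e-05,  6.98686016e-07]), 'eef_pos': array([ 0.19942009, -0.45782154,  0.23041463]), 'tool_rot': array([ 9.78980330e-01,  2.03952066e-01, -2.04580371e-04, -1.01290860e-03]), 'ft_force': array([ 1.32161299, -0.61203629,  0.17239408]), 'ft_torque': array([-0.01238126,  0.07447595,  0.01004748]), 'grip_width': 0.08550402774248296} 0.0187
{'fx': 435.7608479224581, 'fy': 435.7608479224581, 'cx': 279.1427229071021, 'cy': 209.861588076149, 'pose': array([[ 0.63990048, -0.39868369,  0.65694648,  1.21105197],
       [ 0.76842163,  0.34026455, -0.54198546, -0.60880358],
       [-0.00745484,  0.85162864,  0.52409262,  0.67847543],
       [ 0.        ,  0.        ,  0.        ,  1.        ]])}
{'fx': 392.3361406762504, 'fy': 392.3361406762504, 'cx': 277.03263638658757, 'cy': 207.5657811554836, 'pose': array([[ 0.01007669,  0.98602432, -0.16629643,  0.26892985],
       [-0.99994268,  0.01053813,  0.00189262,  0.04588223],
       [ 0.00361862,  0.16626782,  0.98607399,  1.01791398],
       [ 0.        ,  0.        ,  0.        ,  1.        ]])}
```

View pics/scene0.png

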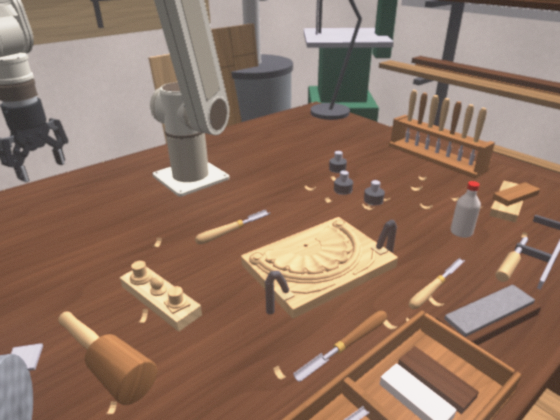

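View pics/top0.png

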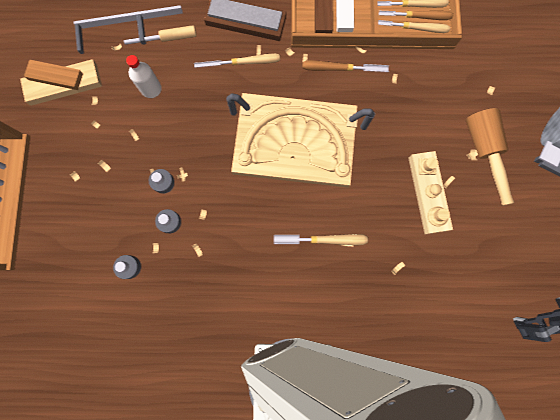

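The top view has x up and y to the left. It shows:
- the rack at about (431,193), with bosses near (430,163), (435,190) and (438,215)
- the carving at (295,140), with its hinge at about (293,158)
- the gouge at (320,240)
- three weight-like objects at (161,181), (168,221) and (126,267)

I'll enlarge these areas.

```bash
cat > h.py <<'E'
import numpy as np, cv2
from workcell import sensors, optics, bot
def cast(c,uv,z):
    uv=np.atleast_2d(uv).astype(float)
    d=np.c_[(uv[:,0]-c["cx"])/c["fx"],-(uv[:,1]-c["cy"])/c["fy"],-np.ones(len(uv))]
    P=c["pose"]; w=d@P[:3,:3].T; o=P[:3,3]
    return o+w*((z-o[2])/w[:,2])[:,None]
def proj(c,X):
    X=np.atleast_2d(X); P=c["pose"]; q=(X-P[:3,3])@P[:3,:3]
    return np.c_[c["cx"]+c["fx"]*q[:,0]/-q[:,2], c["cy"]+c["fy"]*q[:,1]/q[:,2]]
def crop(c,box,k,name):
    x0,y0,x1,y1=box; im=c["pixels"][y0:y1,x0:x1,::-1]
    im=cv2.resize(im,None,fx=k,fy=k,interpolation=cv2.INTER_CUBIC)
    for x in range((x0+9)//10*10,x1,10):
        cv2.line(im,((x-x0)*k,0),((x-x0)*k,6),(0,0,255),1)
        if x%20==0: cv2.putText(im,str(x),((x-x0)*k,18),0,.4,(255,255,0),1)
    for y in range((y0+9)//10*10,y1,10):
        cv2.line(im,(0,(y-y0)*k),(6,(y-y0)*k),(0,0,255),1)
        if y%20==0: cv2.putText(im,str(y),(8,(y-y0)*k+4),0,.4,(255,255,0),1)
    cv2.imwrite(f"pics/{name}.png",im)
E
python3 - <<'E'
from h import *
t=optics.camera("top"); s=optics.camera("scene")
crop(t,(400,145,480,240),6,"rack_t"); crop(s,(115,255,205,330),8,"rack_s")
crop(t,(220,85,380,190),5,"crest_t"); crop(t,(105,160,195,290),4,"w_t"); crop(s,(235,210,405,315),4,"crest_s")
for p in [(161,180),(168,220),(126,266)]: print(cast(t,p,.064), np.linalg.norm(cast(t,p,.064)[0,:2]))
E
```

```text
[[0.49638673 0.3339538  0.064     ]] 0.598268273089573
[[0.39605397 0.31086902 0.064     ]] 0.5034861415306486
[[0.28359311 0.40537776 0.064     ]] 0.49472838702414945
```

View pics/rack_t.png

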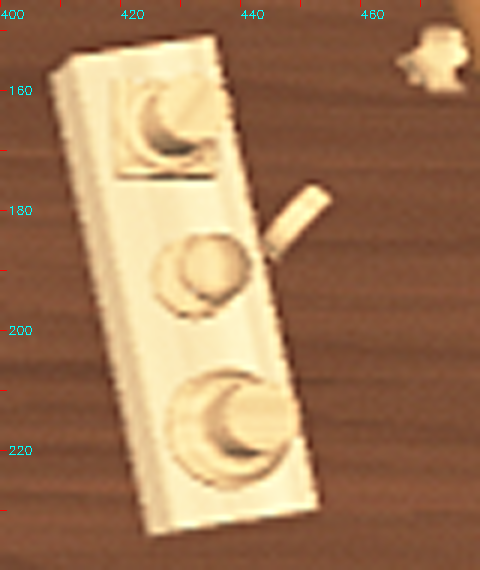

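View pics/rack_s.png

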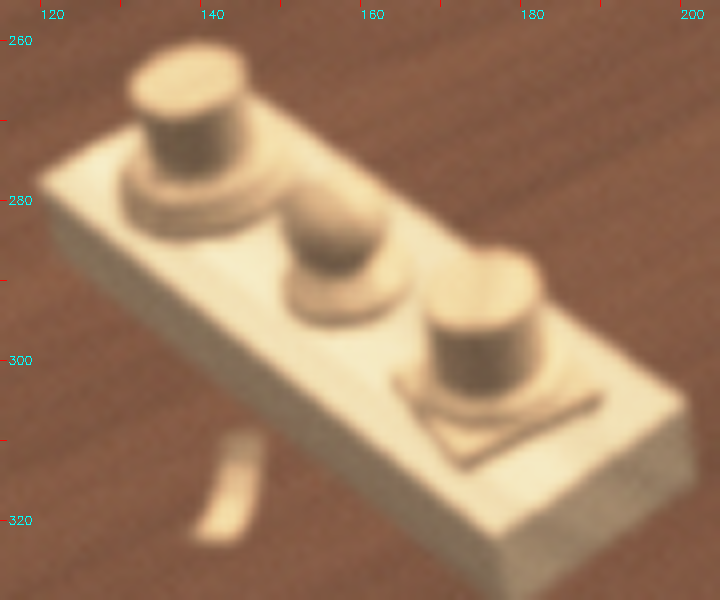

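View pics/crest_t.png

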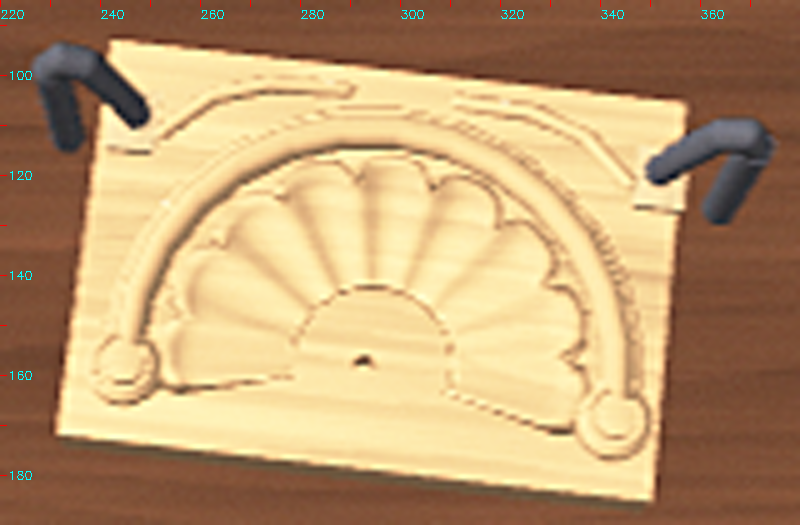

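View pics/w_t.png

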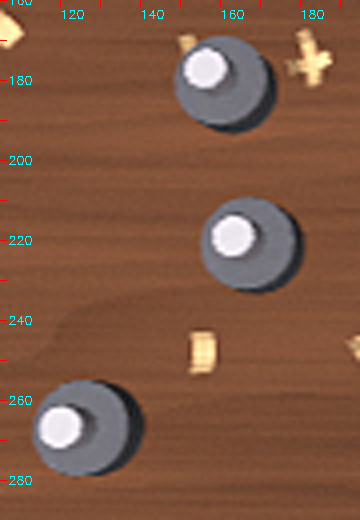

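View pics/crest_s.png

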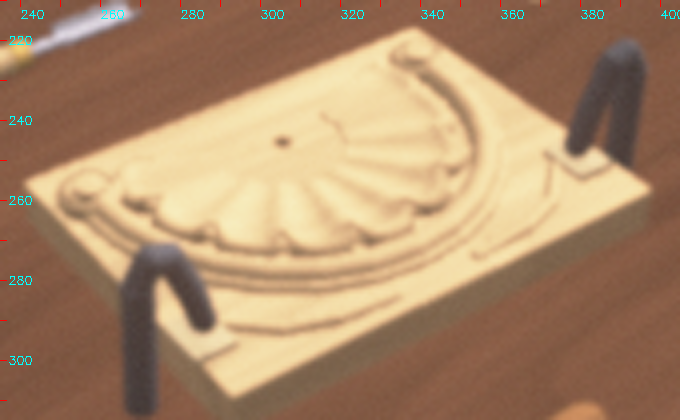

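```bash
cat > m.py <<'E'
from h import *
from scipy.optimize import least_squares
t=optics.camera("top"); s=optics.camera("scene")
def up(p,k,x0,y0): p=np.array(p,float); return (p+.5)/k-.5+[x0,y0]
# board top corners
ct=up([(108,40),(687,102),(653,500),(55,435)],5,220,85)
cs=up([(412,28),(650,188),(232,399),(25,184)],4,235,210)
print("board top",cast(t,ct,.028).round(4)); B=cast(s,cs,.028); print("board scene",B.round(4))
for Q in (cast(t,ct,.028),B): print(np.linalg.norm(np.diff(np.r_[Q,Q[:1]],axis=0),axis=1))
print("hole t,s",cast(t,up((364,361),5,220,85),.028),cast(s,up((282,142),4,235,210),.028))
# rack
rt=up([(70,58),(215,37),(318,508),(168,530)],6,400,145)
rs=up([(38,178),(688,403),(497,536)],8,115,255)
Q=cast(t,rt,.028);print("rack t",Q,np.linalg.norm(np.diff(np.r_[Q,Q[:1]],axis=0),axis=1))
d=Q[1]-Q[2];print("yaw",np.arctan2(d[1],d[0]))
Q2=cast(s,rs,.028);print("rack s",Q2);d=Q2[2]-Q2[0];print(np.arctan2(d[1],d[0]))
print("button t,s",cast(t,up((262,412),6,400,145),.066),cast(s,up((188,80),8,115,255),.066))
print("sq button", cast(t,up((187,108),6,400,145),.066),cast(s,up((485,288),8,115,255),.066))
print("weight t",cast(t,up((207,68),4,105,160),.064))
crop(s,(320,145,400,215),8,"w_s")
E
python3 m.py
```

```text
board top [[ 0.7485  0.1436  0.028 ]
 [ 0.7168 -0.1674  0.028 ]
 [ 0.4981 -0.1446  0.028 ]
 [ 0.5293  0.1656  0.028 ]]
board scene [[ 0.5285  0.1643  0.028 ]
 [ 0.7466  0.1428  0.028 ]
 [ 0.7169 -0.1671  0.028 ]
 [ 0.4986 -0.1431  0.028 ]]
[0.31259467 0.21984949 0.31173524 0.22031582]
[0.21918743 0.31138375 0.21958483 0.30890939]
hole t,s [[0.57098579 0.00513714 0.028     ]] [[0.56816665 0.00529617 0.028     ]]
rack t [[ 0.58140243 -0.30650749  0.028     ]
 [ 0.59166242 -0.37051373  0.028     ]
 [ 0.38480137 -0.40232786  0.028     ]
 [ 0.37479105 -0.3382581   0.028     ]] [0.06482335 0.20929317 0.06484706 0.20903674]
yaw 0.15259907137927287
rack s [[ 0.3828549  -0.40149263  0.028     ]
 [ 0.58188125 -0.30661118  0.028     ]
 [ 0.59170247 -0.36807833  0.028     ]]
0.15864913839966133
button t,s [[ 0.41966192 -0.36468805  0.066     ]] [[ 0.41784213 -0.36473175  0.066     ]]
sq button [[ 0.54821148 -0.34102002  0.066     ]] [[ 0.54837843 -0.34251973  0.066     ]]
weight t [[0.50490097 0.34599667 0.064     ]]
```

View pics/w_s.png

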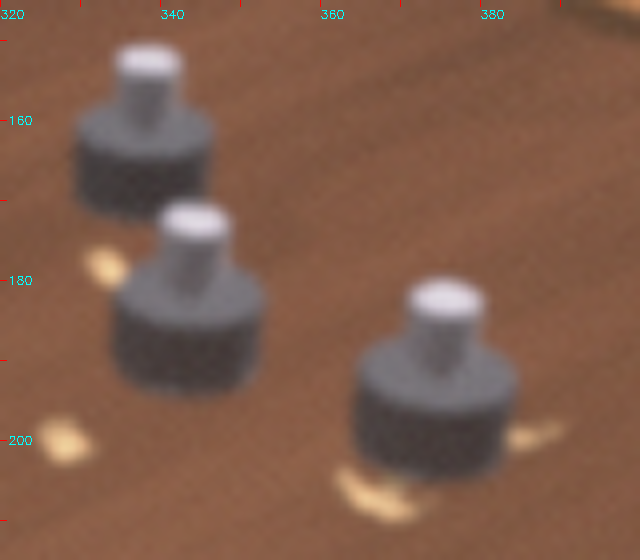

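Both cameras agree to 2 mm.

**Boss candidates (top view):**
- The boss at (438,215), with the round flange and flat button, is the target, at the rack end nearest the robot.
- (435,190) has a ball top, and (430,163) has a square base with a visible straight edge.

**Weight candidates (top view):** (161,181), (168,221) and (126,267). The first is about 0.61 m from the base and the other two about 0.5 m, so (161,181) is the one meant. The crops confirm both choices.

**Hole:** a dark spot at top (292,157) and scene (305,245), at about (0.570, 0.005).

I'll move above the boss now.

```bash
cat > go.py <<'E'
import sys
from h import *
from scipy.spatial.transform import Rotation as R
def go(x,y,z,yaw):
    o=sensors.get_obs(); r=R.from_quat(o["tool_rot"])
    tgt=R.from_euler("z",yaw)*R.from_euler("x",np.pi)
    d=r.inv().apply(np.array([x,y,z])-o["eef_pos"]); a=(r.inv()*tgt).as_rotvec()
    print("clk %.2f"%o["clock"],"eef",o["eef_pos"].round(4),"F",o["ft_force"].round(1),"g %.4f"%o["grip_width"])
    print("shift",d.round(4),"turn",a.round(4))
if __name__=="__main__": go(*map(float,sys.argv[1:5]))
E
python3 go.py .418 -.3647 .12 .155; python3 go.py .418 -.3647 .042 .155
```

```text
clk 0.30 eef [ 0.1996 -0.4582  0.231 ] F [-0.4  1.1  1. ] g 0.0856
shift [0.2376 0.0016 0.111 ] turn [-7.000e-04  1.000e-04  2.557e-01]
clk 0.30 eef [ 0.1996 -0.4582  0.231 ] F [-0.4  1.1  1. ] g 0.0856
shift [0.2376 0.0016 0.189 ] turn [-7.000e-04  1.000e-04  2.557e-01]
```

Call:
apply_moves(
  plan=[0.035,0,0,0,0,0.05,0.075,0,0.01,0,0,0.11,0.115,0.001,0.03,0,0,0.17,0.155,0.001,0.05,0,0,0.22,0.19,0.001,0.07,0,0,0.256,0.22,0.0015,0.085,0,0,0.256,0.2376,0.0016,0.095,0,0,0.256,0.2376,0.0016,0.1,0,0,0.256,0.2376,0.0016,0.1,0,0,0.256,0.2376,0.0016,0.1,0,0,0.256],
  grip=0.07,
)

```text
clock: 1.13
eef_pos: [0.4174, -0.3651, 0.1312]
tool_rot: [0.997, 0.077, -0.001, -0.0]
ft_force: [-0.2, -0.3, 0.2]
grip_width: 0.0702
```

```bash
python3 - <<'E'
from h import *
t=optics.camera("top"); s=optics.camera("scene")
crop(s,(80,180,240,330),4,"a_s"); crop(t,(360,130,500,240),5,"a_t")
E
python3 go.py .418 -.3647 .043 .155
```

```text
clk 1.23 eef [ 0.4174 -0.366   0.1322] F [ 0.2 -1.1  1. ] g 0.0699
shift [ 0.0007 -0.0013  0.0892] turn [ 0.0011 -0.0005 -0.002 ]
```

View pics/a_s.png

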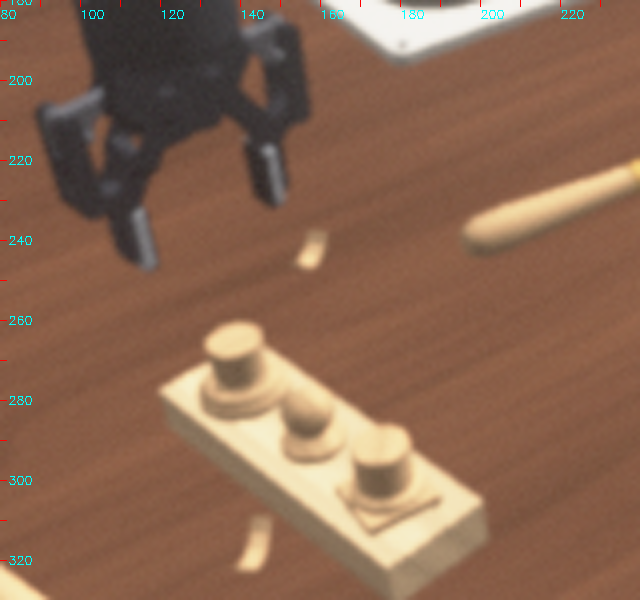

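View pics/a_t.png

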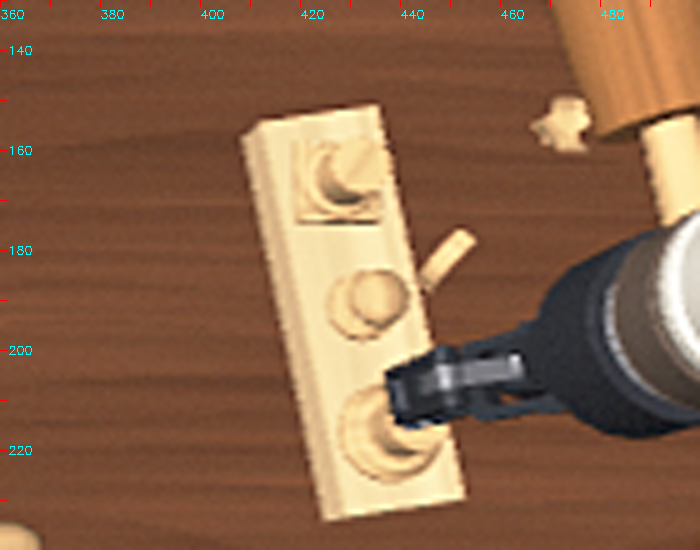

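Scene: the fingers at about (115,250) and (148,200) straddle the target boss at (138,265), across the rack. I'll descend.

Call:
apply_moves(
  plan=[0.0005,-0.0008,0.025,0,0,0,0.0005,-0.0008,0.05,0,0,0,0.0005,-0.0008,0.065,0,0,0,0.0005,-0.0008,0.075,0,0,0,0.0005,-0.0008,0.083,0,0,0,0.0005,-0.0008,0.087,0,0,0,0.0005,-0.0008,0.088,0,0,0,0.0005,-0.0008,0.088,0,0,0],
)

```text
clock: 1.9
eef_pos: [0.4188, -0.3647, 0.0439]
tool_rot: [0.997, 0.077, 0.0, 0.0]
ft_force: [-0.2, -1.0, 0.1]
grip_width: 0.0702
```

```bash
python3 - <<'E'
from h import *
s=optics.camera("scene")
crop(s,(80,200,220,320),5,"b_s")
E
python3 go.py .418 -.3647 .043 .155
```

```text
clk 1.95 eef [ 0.419  -0.3647  0.0442] F [0.3 0.8 0. ] g 0.0701
shift [-0.001  -0.0002  0.0012] turn [ 0.0013 -0.0011 -0.0004]
```

View pics/b_s.png

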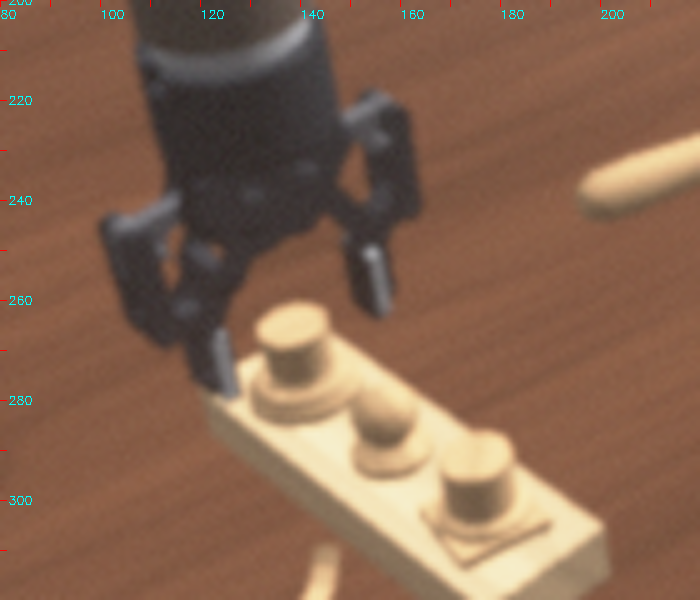

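The fingers straddle the button with both tips clear of the flange. I'll close them.

Call:
apply_moves(
  plan=[-0.0005,0,0,0,0,0,-0.0005,0,0,0,0,0,-0.0005,0,0,0,0,0,-0.0005,0,0,0,0,0,-0.0005,0,0,0,0,0,-0.0005,0,0,0,0,0,-0.0005,0,0,0,0,0,-0.0005,0,0,0,0,0],
  grip=0.0,
)

```text
clock: 2.62
eef_pos: [0.4186, -0.3646, 0.0441]
tool_rot: [0.997, 0.077, 0.001, 0.001]
ft_force: [-1.2, 0.6, 6.0]
grip_width: 0.0274
```

Call:
apply_moves(
  plan=[0,0,-0.005,0,0,0,0,0,-0.012,0,0,0,0,0,-0.022,0,0,0,0,0,-0.035,0,0,0,0,0,-0.05,0,0,0,0,0,-0.065,0,0,0,0,0,-0.08,0,0,0,0,0,-0.08,0,0,0,0,0,-0.08,0,0,0],
)

```text
clock: 3.37
eef_pos: [0.4185, -0.3645, 0.1244]
tool_rot: [0.997, 0.077, 0.001, 0.001]
ft_force: [-0.3, -0.0, -0.9]
grip_width: 0.0275
```

```bash
python3 - <<'E'
from h import *
s=optics.camera("scene")
crop(s,(80,160,220,320),4,"c_s")
E
python3 go.py .5696 .0052 .11 -.1
```

```text
clk 3.42 eef [ 0.4179 -0.364   0.1233] F [-0.2  0.3 -1. ] g 0.0273
shift [ 0.2069 -0.3414  0.0133] turn [-1.000e-04  0.000e+00  2.548e-01]
```

View pics/c_s.png

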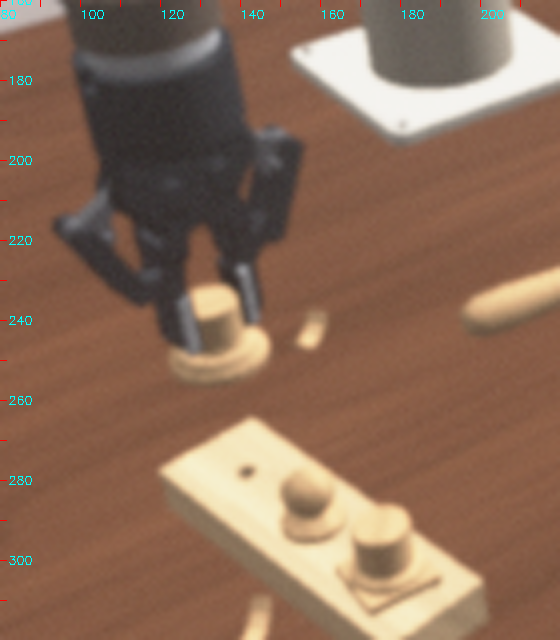

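The boss is held upright. The rack's hole is now visible empty at scene (142,277), and the other two bosses are unmoved. I'll carry it over, and use that rack hole to check how the dark spot relates to a hole's true centre.

Call:
apply_moves(
  plan=[0.015,-0.025,0,0,0,0.03,0.035,-0.058,0,0,0,0.07,0.055,-0.09,0,0,0,0.1,0.075,-0.123,0,0,0,0.13,0.095,-0.157,0,0,0,0.16,0.115,-0.19,0,0,0,0.19,0.135,-0.223,0,0,0,0.21,0.155,-0.256,0,0,0,0.23,0.175,-0.289,0,0,0,0.25,0.192,-0.317,0,0,0,0.255,0.203,-0.335,0.002,0,0,0.255,0.2069,-0.3414,0.004,0,0,0.255],
)

```text
clock: 4.42
eef_pos: [0.5685, -0.0225, 0.118]
tool_rot: [1.0, -0.026, -0.001, -0.012]
ft_force: [0.4, 0.2, -0.8]
grip_width: 0.0277
```

```bash
python3 - <<'E'
from h import *
s=optics.camera("scene");t=optics.camera("top")
crop(s,(120,255,205,330),8,"d_s"); crop(s,(230,150,390,300),4,"e_s"); crop(t,(400,145,480,240),6,"d_t"); crop(t,(240,90,400,200),5,"e_t")
c=np.array([.4832,-.3544,.028])-.066*np.array([np.cos(.155),np.sin(.155),0])
print(proj(s,c),proj(t,c),c)
for cam,n in((s,(130,265,155,290)),(t,(425,200,455,232))):
    x0,y0,x1,y1=n;g=cam["pixels"][y0:y1,x0:x1].astype(float).sum(2)
E
python3 go.py .5696 .0052 .065 -.1
```

```text
[[141.09947611 277.65607246]] [[436.97915165 216.15840981]] [ 0.41799124 -0.36458909  0.028     ]
clk 4.52 eef [ 0.5674 -0.0242  0.1178] F [-0.6 -0.7 -0.5] g 0.0271
shift [ 0.0008 -0.0283  0.0535] turn [-0.0227  0.0039  0.046 ]
```

View pics/d_s.png

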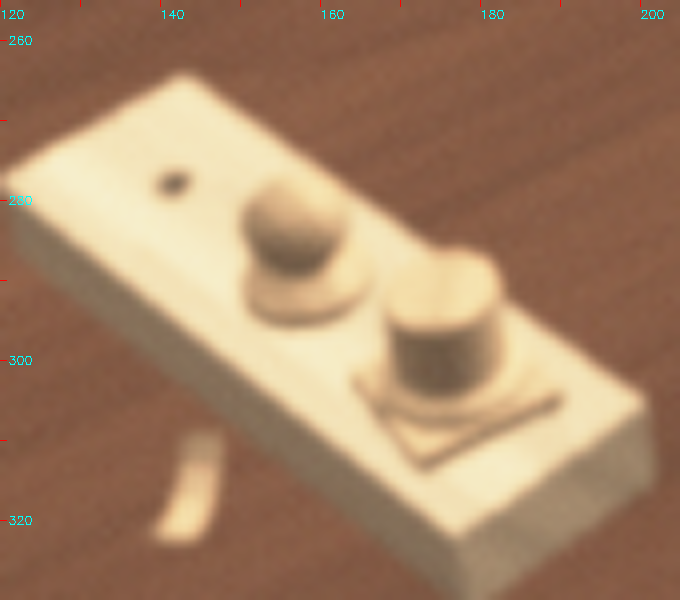

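View pics/d_t.png

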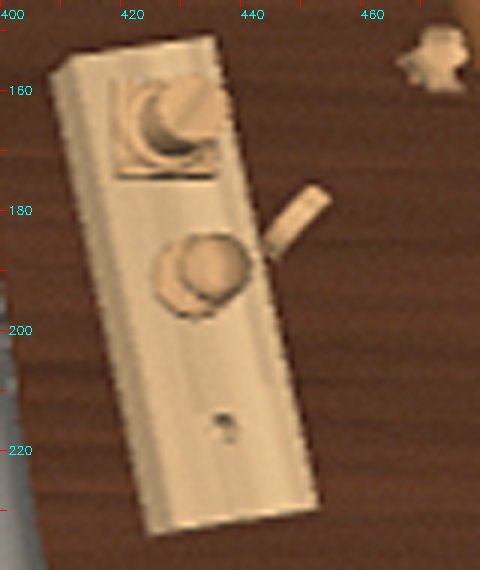

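View pics/e_s.png

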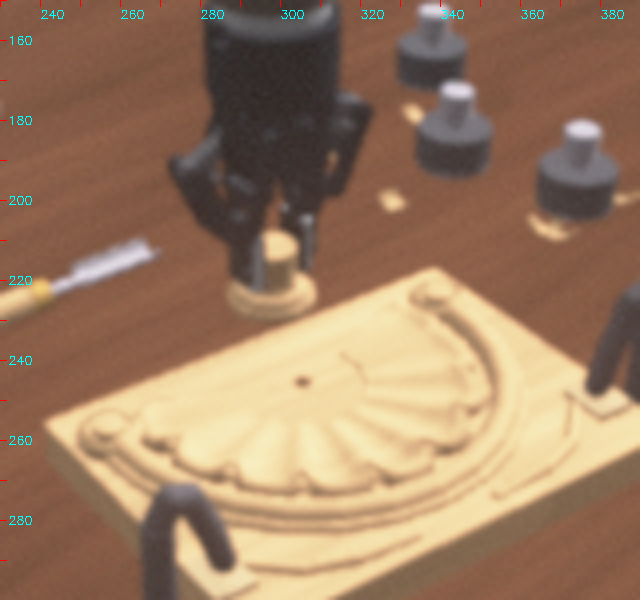

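View pics/e_t.png

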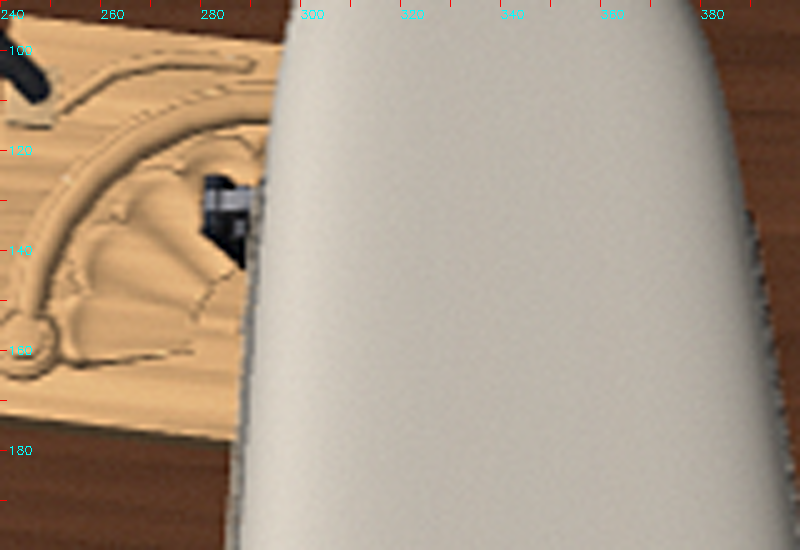

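The rack hole's spot matches the projected hole centre to within 0.5 px in both views, so the carving's spot should be its true hole, at (0.5696, 0.0052). The last move hasn't finished (a joint was speed-limited), so I'll complete it.

Call:
apply_moves(
  plan=[0.0008,-0.0283,0.01,-0.0227,0.0039,0.046,0.0008,-0.0283,0.02,-0.0227,0.0039,0.046,0.0008,-0.0283,0.03,-0.0227,0.0039,0.046,0.0008,-0.0283,0.04,-0.0227,0.0039,0.046,0.0008,-0.0283,0.045,-0.0227,0.0039,0.046,0.0008,-0.0283,0.048,-0.0227,0.0039,0.046,0.0008,-0.0283,0.05,-0.0227,0.0039,0.046,0.0008,-0.0283,0.05,-0.0227,0.0039,0.046,0.0008,-0.0283,0.05,-0.0227,0.0039,0.046],
)

```text
clock: 5.27
eef_pos: [0.5693, -0.0236, 0.0703]
tool_rot: [1.0, -0.027, 0.002, -0.012]
ft_force: [0.7, -0.4, -1.2]
grip_width: 0.0278
```

```bash
python3 - <<'E'
from h import *
s=optics.camera("scene")
crop(s,(240,150,380,290),4,"f_s")
E
python3 go.py .5696 .0052 .055 -.1
```

```text
clk 5.32 eef [ 0.5694 -0.0235  0.0705] F [ 0.2 -0.9 -0.1] g 0.0279
shift [-0.0014 -0.0283  0.0162] turn [-0.0239 -0.0027  0.047 ]
```

View pics/f_s.png

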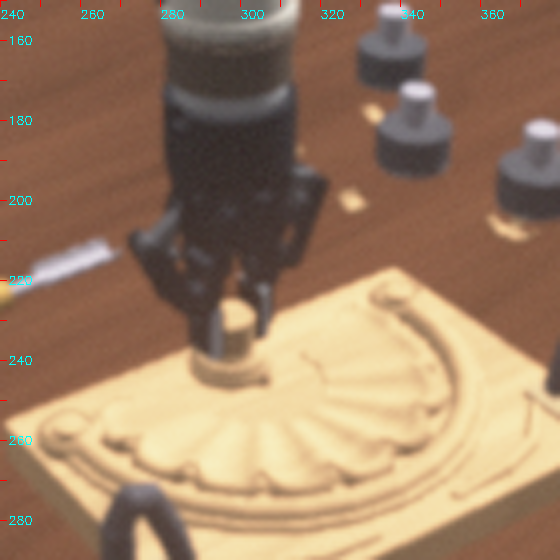

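```bash
python3 - <<'E'
from h import *
from scipy.spatial.transform import Rotation as R
o=sensors.get_obs(); print(o["joint_pos"].round(4),o["joint_vel"].round(3),o["tau"].round(2),o["ft_torque"].round(2)); print(R.from_quat(o["tool_rot"]).as_matrix().round(3))
E
```

```text
[-0.054   0.4904 -0.068   1.0092  0.0239  3.1406] [-0.    -0.002  0.003  0.    -0.001 -0.   ] [-4.000e-02 -4.584e+01  2.221e+01 -1.000e-02  8.000e-02  0.000e+00] [-0.04  0.04 -0.03]
[[ 0.999 -0.053  0.005]
 [-0.053 -0.998  0.024]
 [ 0.003 -0.024 -1.   ]]
```

Joint 6 is at its limit: q6 = q1 + π − yaw, so at the carving yaw must stay above about 0. The boss is round, so any yaw works. I'll lift slightly and turn to yaw ≈ 0.3.

Call:
apply_moves(
  plan=[0,0,-0.015,0,0,0,0,0,-0.03,0,0,0,0,0,-0.03,0,0,-0.1,0,0,-0.03,0,0,-0.2,0,0,-0.03,0,0,-0.3,0,0,-0.03,0,0,-0.35,0,0,-0.03,0,0,-0.35],
)

```text
clock: 5.9
eef_pos: [0.5693, -0.0243, 0.1007]
tool_rot: [0.989, 0.148, 0.004, -0.011]
ft_force: [-0.7, 0.4, -0.7]
grip_width: 0.0274
```

```bash
python3 go.py .5696 .0052 .07 .3
```

```text
clk 5.90 eef [ 0.5693 -0.0243  0.1007] F [-0.7  0.4 -0.7] g 0.0274
shift [ 0.0085 -0.0274  0.0314] turn [-0.0211 -0.0117 -0.0023]
```

Call:
apply_moves(
  plan=[0.004,-0.014,0,-0.0211,-0.0117,0,0.0085,-0.0274,0.0,-0.0211,-0.0117,0,0.0085,-0.0274,0.015,-0.0211,-0.0117,0,0.0085,-0.0274,0.025,-0.0211,-0.0117,0,0.0085,-0.0274,0.0314,-0.0211,-0.0117,0,0.0085,-0.0274,0.0314,-0.0211,-0.0117,0,0.0085,-0.0274,0.0314,-0.0211,-0.0117,0],
)

```text
clock: 6.48
eef_pos: [0.5685, 0.005, 0.0687]
tool_rot: [0.989, 0.148, -0.002, -0.0]
ft_force: [-0.1, -0.4, -0.2]
grip_width: 0.0278
```

```bash
python3 - <<'E'
from h import *
s=optics.camera("scene")
crop(s,(250,150,370,290),4,"g_s")
E
python3 go.py .5696 .0052 .056 .3
```

```text
clk 6.53 eef [0.5691 0.0049 0.0693] F [-0.1 -0.5 -1. ] g 0.0276
shift [ 0.0006 -0.0001  0.0133] turn [-0.0007  0.0015 -0.0037]
```

View pics/g_s.png

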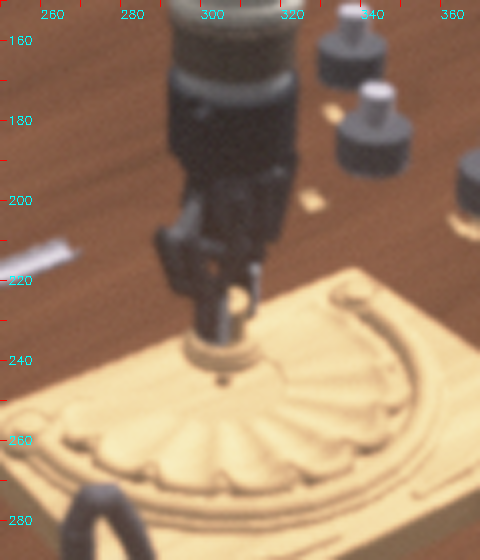

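The boss is directly over the hole: flange at scene (303,236), dark hole spot just past its front edge at (302,245). I'll lower it slowly and watch the force.

Call:
apply_moves(
  plan=[0.0006,0,0.002,0,0,0,0.0006,0,0.004,0,0,0,0.0006,0,0.006,0,0,0,0.0006,0,0.007,0,0,0,0.0006,0,0.008,0,0,0,0.0006,0,0.009,0,0,0,0.0006,0,0.0095,0,0,0,0.0006,0,0.01,0,0,0,0.0006,0,0.01,0,0,0],
)

```text
clock: 7.28
eef_pos: [0.5696, 0.0053, 0.0592]
tool_rot: [0.989, 0.148, -0.001, -0.0]
ft_force: [-0.6, 0.0, -0.4]
grip_width: 0.0271
```

```bash
python3 go.py .5696 .0052 .056 .3
```

```text
clk 7.28 eef [0.5696 0.0053 0.0592] F [-0.6  0.  -0.4] g 0.0271
shift [-0.      0.0001  0.0032] turn [-0.0006  0.0015 -0.0031]
```

No contact yet at TCP 0.059, about the expected level. I'll continue in small steps.

Call:
apply_moves(
  plan=[0,0,0.0005,0,0,0,0,0,0.001,0,0,0,0,0,0.0015,0,0,0,0,0,0.002,0,0,0,0,0,0.0025,0,0,0,0,0,0.003,0,0,0,0,0,0.0035,0,0,0,0,0,0.0035,0,0,0],
)

```text
clock: 7.95
eef_pos: [0.5696, 0.0053, 0.0556]
tool_rot: [0.989, 0.148, -0.001, -0.0]
ft_force: [0.1, 0.7, -1.2]
grip_width: 0.0274
```

TCP is now 4 mm below the expected surface contact and there is still no force, so the pin seems to be entering. I'll go on down.

Call:
apply_moves(
  plan=[0,0,0.001,0,0,0,0,0,0.002,0,0,0,0,0,0.003,0,0,0,0,0,0.004,0,0,0,0,0,0.005,0,0,0,0,0,0.006,0,0,0,0,0,0.007,0,0,0,0,0,0.007,0,0,0],
)

```text
clock: 8.62
eef_pos: [0.5695, 0.0053, 0.0485]
tool_rot: [0.989, 0.148, -0.001, -0.0]
ft_force: [-0.7, -0.7, -1.6]
grip_width: 0.0275
```

The pin is about 11.5 mm in and free. Next comes the last part, until the flange seats at about 0.044.

Call:
apply_moves(
  plan=[0,0,0.001,0,0,0,0,0,0.002,0,0,0,0,0,0.003,0,0,0,0,0,0.0035,0,0,0,0,0,0.004,0,0,0,0,0,0.0045,0,0,0,0,0,0.005,0,0,0,0,0,0.005,0,0,0],
)

```text
clock: 9.28
eef_pos: [0.5696, 0.0053, 0.0441]
tool_rot: [0.989, 0.148, -0.001, -0.0]
ft_force: [-1.0, 0.5, 2.7]
grip_width: 0.0274
```

```bash
python3 - <<'E'
from h import *
s=optics.camera("scene")
crop(s,(250,150,370,290),4,"i_s")
print(sensors.get_obs()["ft_force"],sensors.get_obs()["eef_pos"])
E
```

```text
[-0.54153976  0.50910849  3.49042674] [0.56963709 0.00529522 0.04414357]
```

View pics/i_s.png

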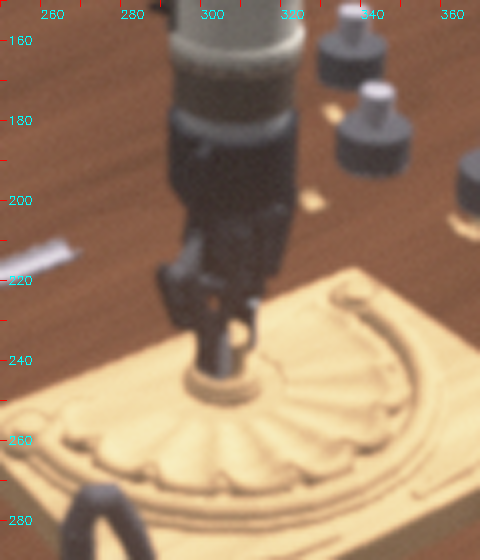

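Contact comes at TCP 0.0441, the same height as in the rack. I'll press a little harder to seat it firmly.

Call:
apply_moves(
  plan=[0,0,0.0005,0,0,0,0,0,0.001,0,0,0,0,0,0.0015,0,0,0,0,0,0.002,0,0,0,0,0,0.002,0,0,0,0,0,0.002,0,0,0],
)

```text
clock: 9.83
eef_pos: [0.5696, 0.0053, 0.0441]
tool_rot: [0.989, 0.148, -0.0, -0.0]
ft_force: [-6.2, -0.2, 14.8]
grip_width: 0.0276
```

It holds 15 N with no further movement, so it's seated. I'll relax the load and open a little.

Call:
apply_moves(
  plan=[0,0,-0.001,0,0,0,0,0,-0.002,0,0,0,0,0,-0.0025,0,0,0,0,0,-0.0025,0,0,0],
)

```text
clock: 10.17
eef_pos: [0.5697, 0.0053, 0.0441]
tool_rot: [0.989, 0.148, -0.001, -0.0]
ft_force: [-0.6, -0.0, 1.9]
grip_width: 0.0274
```

Call:
apply_moves(
  plan=[0,0,0,0,0,0,0,0,0,0,0,0,0,0,0,0,0,0,0,0,0,0,0,0,0,0,0,0,0,0,0,0,0,0,0,0],
  grip=0.046,
)

```text
clock: 10.67
eef_pos: [0.5696, 0.0053, 0.0442]
tool_rot: [0.989, 0.148, -0.001, -0.0]
ft_force: [0.2, 0.4, 0.6]
grip_width: 0.046
```

Call:
apply_moves(
  plan=[0,0,-0.005,0,0,0,0,0,-0.015,0,0,0,0,0,-0.03,0,0,0,0,0,-0.05,0,0,0,0,0,-0.075,0,0,0,0,0,-0.105,0,0,0,0,0,-0.135,0,0,0,0,0,-0.135,0,0,0],
)

```text
clock: 11.33
eef_pos: [0.5738, 0.0053, 0.1875]
tool_rot: [0.989, 0.148, 0.006, 0.001]
ft_force: [0.8, -0.3, 0.7]
grip_width: 0.0461
```

```bash
python3 - <<'E'
from h import *
s=optics.camera("scene")
crop(s,(235,180,405,315),4,"j_s")
E
python3 go.py .505 .346 .16 .3
```

```text
clk 11.38 eef [0.5727 0.0053 0.1846] F [ 0.5  0.6 -0.1] g 0.0462
shift [ 0.0347 -0.3456  0.0241] turn [ 0.0023 -0.0081 -0.0031]
```

View pics/j_s.png

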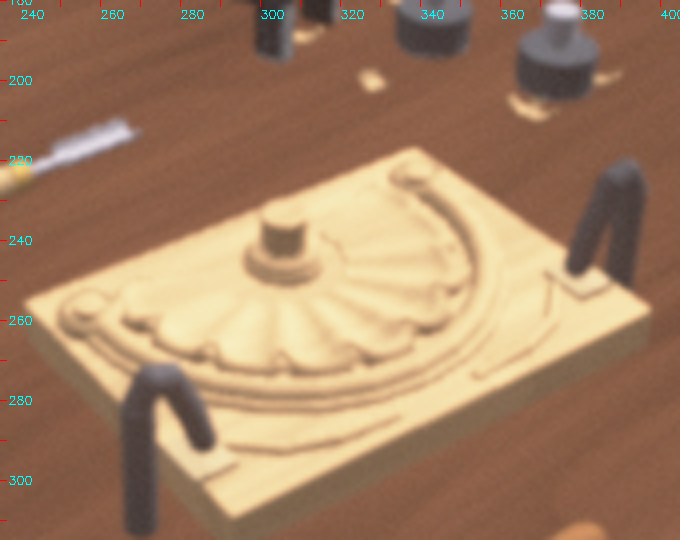

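The boss stands upright with its flange flush (scene (303,245), button top about (303,232)), and it is released. Next is the far weight, measured in both views.

```bash
python3 - <<'E'
from h import *
t=optics.camera("top"); s=optics.camera("scene")
for cam,box,z in((t,(145,165,170,190),.064),(s,(366,172,386,190),.064)):
    x0,y0,x1,y1=box; g=cam["pixels"][y0:y1,x0:x1].min(2)
    cc=cv2.connectedComponentsWithStats((g>150).astype('uint8')); 
    i=1+cc[2][1:,4].argmax(); p=cc[3][i]+[x0,y0]; print(p,cc[2][i],cast(cam,p,z))
crop(t,(130,150,210,240),6,"k_t")
E
python3 go.py .505 .346 .13 1.0
```

```text
[155.85074627 176.62686567] [ 6  7 10 10 67] [[0.50488183 0.34730338 0.064     ]]
[375.39393939 182.03030303] [ 6  8  8  5 33] [[0.50568455 0.34736046 0.064     ]]
clk 11.48 eef [0.57   0.0053 0.1802] F [-0.9  0.  -0.4] g 0.0459
shift [ 0.0375 -0.3448  0.0502] turn [-0.000e+00 -2.000e-04 -7.031e-01]
```

View pics/k_t.png

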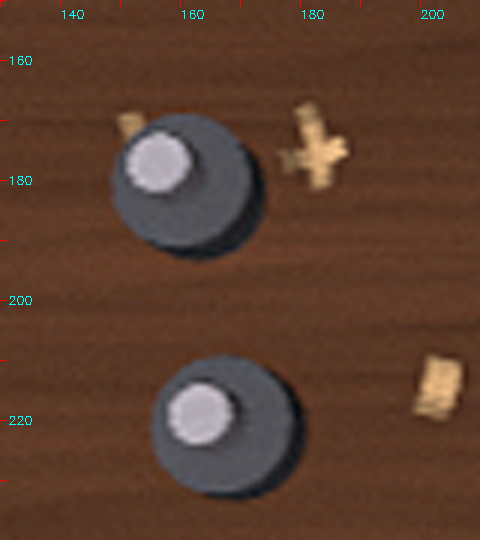

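The far weight's knob is at top (156,177), at world (0.505, 0.347) in both views. I'll move over it.

Call:
apply_moves(
  plan=[0.003,-0.025,0,0,0,-0.06,0.006,-0.055,0,0,0,-0.13,0.01,-0.09,0,0,0,-0.2,0.013,-0.125,0,0,0,-0.28,0.017,-0.16,0,0,0,-0.36,0.02,-0.195,0,0,0,-0.44,0.024,-0.23,0,0,0,-0.52,0.028,-0.26,0.01,0,0,-0.6,0.032,-0.29,0.02,0,0,-0.68,0.035,-0.318,0.035,0,0,-0.703,0.038,-0.338,0.045,0,0,-0.703,0.0381,-0.346,0.05,0,0,-0.703],
  grip=0.056,
)

```text
clock: 12.48
eef_pos: [0.5023, 0.3491, 0.1257]
tool_rot: [0.877, 0.481, -0.003, -0.0]
ft_force: [-0.8, 0.2, 0.3]
grip_width: 0.0559
```

Call:
apply_moves(
  plan=[0,0,0,0,0,0,0,0,0,0,0,0,0,0,0,0,0,0],
)

```text
clock: 12.73
eef_pos: [0.5054, 0.346, 0.1297]
tool_rot: [0.878, 0.479, -0.001, -0.0]
ft_force: [1.0, 0.2, 0.7]
grip_width: 0.0563
```

```bash
python3 go.py .5053 .3473 .037 1.0
```

```text
clk 12.73 eef [0.5054 0.346  0.1297] F [1.  0.2 0.7] g 0.0563
shift [ 0.0011 -0.0007  0.0926] turn [-0.0009  0.0012 -0.0015]
```

Call:
apply_moves(
  plan=[0.001,-0.0007,0.02,0,0,0,0.001,-0.0007,0.04,0,0,0,0.001,-0.0007,0.055,0,0,0,0.001,-0.0007,0.068,0,0,0,0.001,-0.0007,0.078,0,0,0,0.001,-0.0007,0.085,0,0,0,0.001,-0.0007,0.09,0,0,0,0.001,-0.0007,0.092,0,0,0,0.001,-0.0007,0.092,0,0,0,0.001,-0.0007,0.092,0,0,0],
)

```text
clock: 13.57
eef_pos: [0.5052, 0.3488, 0.0381]
tool_rot: [0.878, 0.479, -0.0, -0.0]
ft_force: [0.2, -0.1, -0.6]
grip_width: 0.0559
```

```bash
python3 - <<'E'
from h import *
s=optics.camera("scene")
crop(s,(320,110,430,220),5,"l_s")
E
python3 go.py .5053 .3473 .037 1.0
```

```text
clk 13.62 eef [0.5053 0.3489 0.0382] F [-0.5  0.4  0.2] g 0.0561
shift [-0.0014  0.0009  0.0012] turn [-0.0007 -0.0007 -0.0001]
```

View pics/l_s.png

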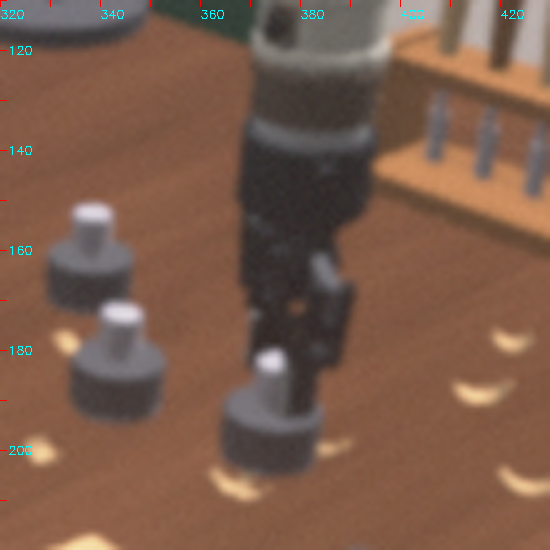

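One finger shows beside the knob, with no contact force. I'll centre by 1.5 mm and close.

Call:
apply_moves(
  plan=[-0.0013,0.0008,0.0005,0,0,0,-0.0013,0.0008,0.0005,0,0,0],
)

```text
clock: 13.78
eef_pos: [0.505, 0.3471, 0.0374]
tool_rot: [0.878, 0.479, -0.0, -0.0]
ft_force: [0.1, -0.4, -0.9]
grip_width: 0.0559
```

Call:
apply_moves(
  plan=[0,0,0,0,0,0,0,0,0,0,0,0,0,0,0,0,0,0,0,0,0,0,0,0,0,0,0,0,0,0,0,0,0,0,0,0,0,0,0,0,0,0,0,0,0,0,0,0],
  grip=0.0,
)

```text
clock: 14.45
eef_pos: [0.5045, 0.3474, 0.0373]
tool_rot: [0.878, 0.48, -0.001, -0.001]
ft_force: [-3.7, 1.6, 4.4]
grip_width: 0.0252
```

Call:
apply_moves(
  plan=[0,0,-0.003,0,0,0,0,0,-0.008,0,0,0,0,0,-0.018,0,0,0,0,0,-0.03,0,0,0,0,0,-0.045,0,0,0,0,0,-0.06,0,0,0,0,0,-0.075,0,0,0,0,0,-0.085,0,0,0,0,0,-0.09,0,0,0,0,0,-0.09,0,0,0],
)

```text
clock: 15.28
eef_pos: [0.5056, 0.3473, 0.1281]
tool_rot: [0.878, 0.479, 0.0, -0.0]
ft_force: [0.2, 0.2, -7.0]
grip_width: 0.0253
```

```bash
python3 - <<'E'
from h import *
s=optics.camera("scene");t=optics.camera("top")
crop(s,(320,90,430,220),4,"n_s")
crop(t,(80,120,200,240),4,"n_t")
E
python3 go.py .5696 .0053 .127 1.0
```

```text
clk 15.38 eef [0.5046 0.3467 0.1262] F [-1.  -0.  -7.2] g 0.0250
shift [-0.252   0.2392 -0.0007] turn [-0.0016  0.0019 -0.0002]
```

View pics/n_s.png

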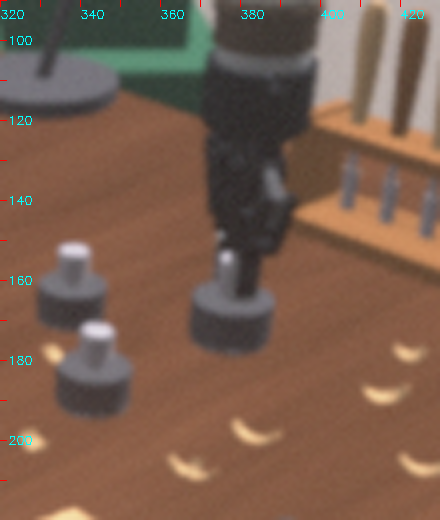

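The weight is held upright and weighs about 7 N. The sole is 37.3 mm below the TCP, so it should land on the button at TCP z ≈ 0.103. I'll carry it over.

Call:
apply_moves(
  plan=[-0.01,0.01,0,0,0,0,-0.03,0.029,0,0,0,0,-0.055,0.052,0,0,0,0,-0.08,0.076,0,0,0,0,-0.105,0.1,0,0,0,0,-0.13,0.124,0,0,0,0,-0.155,0.147,0,0,0,0,-0.18,0.171,0,0,0,0,-0.205,0.195,0,0,0,0,-0.227,0.216,0,0,0,0,-0.243,0.231,0,0,0,0,-0.252,0.2392,0,0,0,0],
)

```text
clock: 16.38
eef_pos: [0.5694, 0.002, 0.1256]
tool_rot: [0.878, 0.478, -0.002, -0.0]
ft_force: [-0.7, 0.9, -6.3]
grip_width: 0.0251
```

Call:
apply_moves(
  plan=[0,0,0,0,0,0,0,0,0,0,0,0,0,0,0,0,0,0,0,0,0,0,0,0],
)

```text
clock: 16.72
eef_pos: [0.5695, 0.0069, 0.1264]
tool_rot: [0.877, 0.48, -0.001, -0.001]
ft_force: [0.3, 0.4, -6.6]
grip_width: 0.025
```

```bash
python3 - <<'E'
from h import *
s=optics.camera("scene")
crop(s,(240,150,380,290),4,"o_s")
E
python3 go.py .5696 .0053 .105 1.0
```

```text
clk 16.77 eef [0.5696 0.007  0.1265] F [ 0.3  1.1 -7.4] g 0.0251
shift [-0.0014  0.0009  0.0215] turn [-0.002   0.0008  0.0018]
```

View pics/o_s.png

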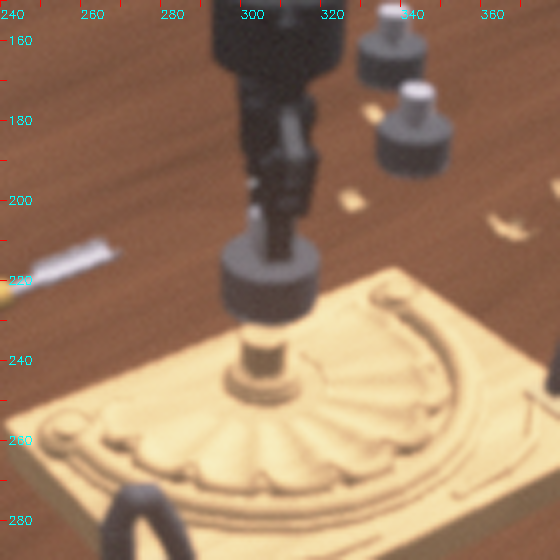

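The weight is upright over the boss, with its body at crop x≈270 and the button at x≈264, so it sits about 3 mm to the right in the image. I'll correct that while lowering a little.

```bash
python3 go.py .5688 .0043 .109 1.0
```

```text
clk 16.77 eef [0.5696 0.007  0.1265] F [ 0.3  1.1 -7.4] g 0.0251
shift [-0.0027  0.0008  0.0175] turn [-0.002   0.0008  0.0018]
```

Call:
apply_moves(
  plan=[-0.0027,0.0008,0.004,-0.001,0,0,-0.0027,0.0008,0.008,-0.001,0,0,-0.0027,0.0008,0.012,-0.001,0,0,-0.0027,0.0008,0.015,-0.001,0,0,-0.0027,0.0008,0.0175,-0.001,0,0,-0.0027,0.0008,0.0175,-0.001,0,0,-0.0027,0.0008,0.0175,-0.001,0,0],
)

```text
clock: 17.35
eef_pos: [0.569, 0.003, 0.109]
tool_rot: [0.878, 0.479, -0.001, -0.0]
ft_force: [-0.0, 0.9, -6.5]
grip_width: 0.0252
```

```bash
python3 - <<'E'
from h import *
s=optics.camera("scene")
crop(s,(270,190,340,260),8,"p_s")
o=sensors.get_obs();e=o["eef_pos"]
for z in (.045,.060): 
  print("boss",proj(s,[.5696,.0053,z]))
print("w",proj(s,e+[0,0,-.02]),proj(s,e+[0,0,-.037]))
g=s["pixels"].astype(int).sum(2)
for r in (222,225,243,245,248,250): print(r,g[r,284:324:1])
E
python3 go.py .5688 .0043 .105 1.0
```

```text
boss [[305.67887797 239.86550503]]
boss [[305.82714126 234.92220372]]
w [[305.31410345 225.34743107]] [[305.14793916 231.10954026]]
222 [304 306 299 298 295 295 297 305 303 301 311 343 368 374 372 373 377 372
 363 340 312 279 281 287 284 295 307 333 362 372 384 379 376 360 335 329
 334 344 380 438]
225 [301 300 295 301 297 294 296 294 287 267 243 236 256 285 313 333 350 362
 362 370 371 377 373 377 379 373 374 375 367 350 330 303 300 365 495 598
 629 636 643 647]
243 [645 646 647 647 647 643 640 636 633 631 618 580 500 471 518 535 516 465
 401 345 321 328 337 334 366 414 489 565 614 619 613 630 635 631 618 600
 588 612 636 638]
245 [640 640 637 632 631 628 624 625 628 628 614 553 455 415 433 463 493 501
 496 494 490 498 507 513 520 543 547 552 552 551 564 599 615 624 622 624
 604 590 606 606]
248 [633 636 638 636 634 638 635 635 636 636 631 617 558 481 422 403 390 387
 398 397 399 404 399 412 416 432 446 467 480 496 521 587 621 627 630 623
 619 627 640 645]
250 [631 637 636 638 641 638 635 634 636 637 639 636 636 625 594 548 487 442
 420 413 400 392 385 383 387 388 421 460 513 570 601 617 628 623 628 625
 622 612 602 599]
clk 17.40 eef [0.5692 0.003  0.1093] F [ 0.7  0.6 -6.5] g 0.0249
shift [ 0.0009 -0.0011  0.0043] turn [-0.0003  0.0007 -0.0002]
```

View pics/p_s.png

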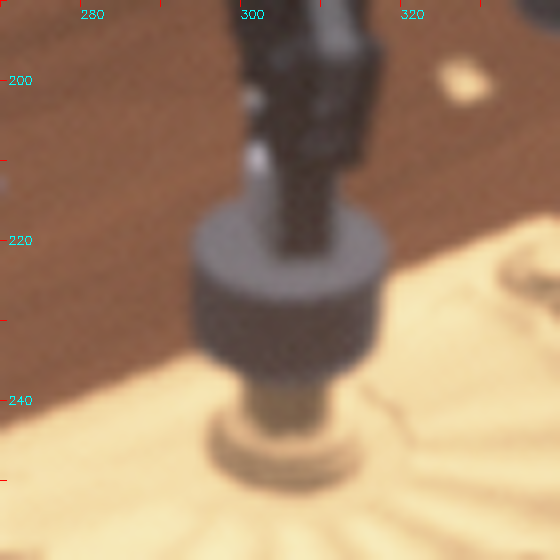

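The weight (crop centre x≈286.5) and boss button (x≈285) now line up to about 0.5 mm sideways, with a 5 mm gap left. I'll lower gently.

Call:
apply_moves(
  plan=[0.0005,-0.0006,0.001,0,0,0,0.0005,-0.0006,0.002,0,0,0,0.0005,-0.0006,0.003,0,0,0,0.0005,-0.0006,0.0038,0,0,0,0.0005,-0.0006,0.0043,0,0,0,0.0005,-0.0006,0.0048,0,0,0,0.0005,-0.0006,0.0048,0,0,0],
)

```text
clock: 17.98
eef_pos: [0.5688, 0.0037, 0.1043]
tool_rot: [0.878, 0.479, -0.0, -0.0]
ft_force: [0.1, 0.2, -6.0]
grip_width: 0.0252
```

Call:
apply_moves(
  plan=[0,0,0.0003,0,0,0,0,0,0.0006,0,0,0,0,0,0.0009,0,0,0,0,0,0.0009,0,0,0],
)

```text
clock: 18.32
eef_pos: [0.5689, 0.0038, 0.1035]
tool_rot: [0.878, 0.479, -0.0, 0.0]
ft_force: [0.3, -0.1, -7.3]
grip_width: 0.025
```

Call:
apply_moves(
  plan=[0,0,0.0002,0,0,0,0,0,0.0004,0,0,0,0,0,0.0006,0,0,0,0,0,0.0006,0,0,0],
)

```text
clock: 18.65
eef_pos: [0.569, 0.0038, 0.1033]
tool_rot: [0.878, 0.479, -0.0, 0.0]
ft_force: [0.4, -0.3, -4.8]
grip_width: 0.0254
```

```bash
python3 go.py .569 .004 .102 1.0
```

```text
clk 18.65 eef [0.569  0.0038 0.1033] F [ 0.4 -0.3 -4.8] g 0.0254
shift [ 0.0002 -0.0001  0.0013] turn [-0.      0.0005 -0.0001]
```

Contact at 0.1033, as predicted. I'll let the boss take the whole load.

Call:
apply_moves(
  plan=[0,0,0.0003,0,0,0,0,0,0.0006,0,0,0,0,0,0.0008,0,0,0,0,0,0.0008,0,0,0],
)

```text
clock: 18.98
eef_pos: [0.5692, 0.0038, 0.1032]
tool_rot: [0.878, 0.479, 0.0, 0.0]
ft_force: [-2.9, 0.2, 3.8]
grip_width: 0.0249
```

Call:
apply_moves(
  plan=[0,0,-0.0003,0,0,0,0,0,-0.0003,0,0,0,0,0,-0.0003,0,0,0],
)

```text
clock: 19.23
eef_pos: [0.5691, 0.0038, 0.1032]
tool_rot: [0.878, 0.479, 0.0, 0.0]
ft_force: [-3.9, -0.3, 4.7]
grip_width: 0.025
```

Call:
apply_moves(
  plan=[0,0,0,0,0,0,0,0,0,0,0,0,0,0,0,0,0,0,0,0,0,0,0,0,0,0,0,0,0,0,0,0,0,0,0,0],
  grip=0.055,
)

```text
clock: 19.73
eef_pos: [0.5691, 0.0037, 0.1024]
tool_rot: [0.878, 0.479, -0.0, 0.0]
ft_force: [-0.4, 0.3, -1.0]
grip_width: 0.0547
```

```bash
python3 - <<'E'
from h import *
s=optics.camera("scene")
crop(s,(250,160,360,270),5,"q_s")
E
python3 go.py .569 .004 .102 1.0
```

```text
clk 19.78 eef [0.5691 0.0037 0.1024] F [-0.6  0.4  0.4] g 0.0551
shift [ 0.0002 -0.0002  0.0004] turn [-0.0001  0.0006 -0.0001]
```

View pics/q_s.png

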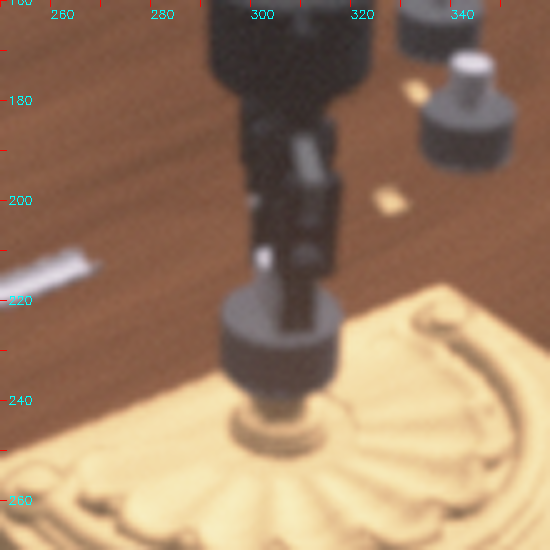

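The weight stands on the boss with the fingers open and no force. I'll rise straight up and then move clear.

Call:
apply_moves(
  plan=[0,0,-0.004,0,0,0,0,0,-0.01,0,0,0,0,0,-0.018,0,0,0,0,0,-0.028,0,0,0,0,0,-0.04,0,0,0,0,0,-0.055,0,0,0,0,0,-0.075,0,0,0,0,0,-0.095,0,0,0,0,0,-0.11,0,0,0,0,0,-0.12,0,0,0],
)

```text
clock: 20.62
eef_pos: [0.5701, 0.0038, 0.2259]
tool_rot: [0.878, 0.479, 0.002, 0.001]
ft_force: [0.2, -0.1, 0.2]
grip_width: 0.0549
```

```bash
python3 go.py .4 .2 .25 1.0
```

```text
clk 20.62 eef [0.5701 0.0038 0.2259] F [ 0.2 -0.1  0.2] g 0.0549
shift [ 0.0732 -0.249  -0.0248] turn [ 0.0035 -0.0018 -0.0001]
```

Call:
apply_moves(
  plan=[0.007,-0.025,-0.005,0,0,0,0.015,-0.05,-0.01,0,0,0,0.024,-0.08,-0.015,0,0,0,0.033,-0.11,-0.02,0,0,0,0.042,-0.14,-0.025,0,0,0,0.05,-0.17,-0.025,0,0,0,0.058,-0.2,-0.025,0,0,0,0.068,-0.23,-0.025,0,0,0,0.073,-0.249,-0.025,0,0,0,0.073,-0.249,-0.025,0,0,0,0.073,-0.249,-0.025,0,0,0],
)

```text
clock: 21.53
eef_pos: [0.3985, 0.2004, 0.2481]
tool_rot: [0.877, 0.48, 0.0, 0.0]
ft_force: [0.5, 0.1, 0.7]
grip_width: 0.0549
```

```bash
python3 - <<'E'
from h import *
s=optics.camera("scene");t=optics.camera("top")
crop(s,(270,190,345,260),8,"r_s"); crop(t,(240,90,350,190),6,"r_t"); cv2.imwrite("pics/r_full.png",s["pixels"][:,:,::-1])
cv2.imwrite("pics/r_topfull.png",t["pixels"][:,:,::-1])
print("pred knob top",proj(s,[.5696,.0053,.130]),proj(t,[.5696,.0053,.130]))
for cam,box in((t,(280,130,305,165)),(s,(296,200,315,220))):
    x0,y0,x1,y1=box; p=cam["pixels"][y0:y1,x0:x1].astype(int); g=p.min(2)*((p.max(2)-p.min(2))<50)
    cc=cv2.connectedComponentsWithStats((g>150).astype('uint8'))
    i=1+cc[2][1:,4].argmax(); q=cc[3][i]+[x0,y0]; print(q,cc[2][i],cast(cam,q,.130))
print(sensors.get_obs()["clock"])
E
```

```text
pred knob top [[306.54862562 210.86692656]] [[294.15516944 144.66114168]]
[294.56410256 144.65384615] [10 10 10 10 78] [[0.56962884 0.00433516 0.13      ]]
[306.50980392 211.21568627] [ 5  9 11  6 51] [[0.57070114 0.0041523  0.13      ]]
21.6333
```

View pics/r_s.png

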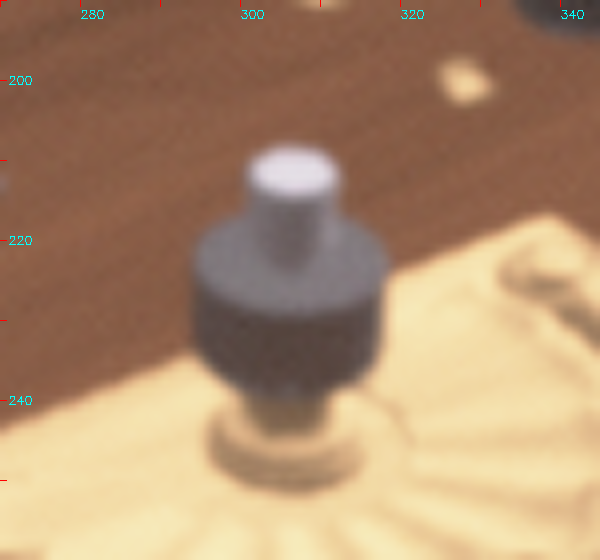

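View pics/r_t.png

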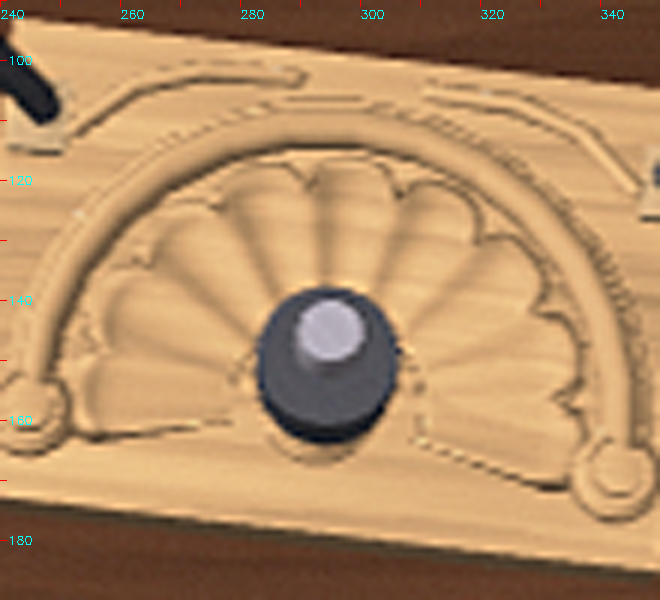

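View pics/r_full.png

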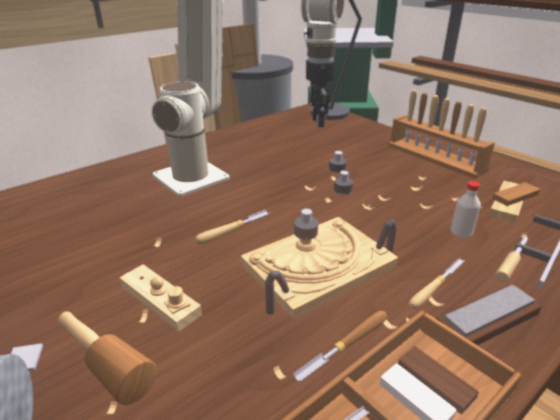

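View pics/r_topfull.png

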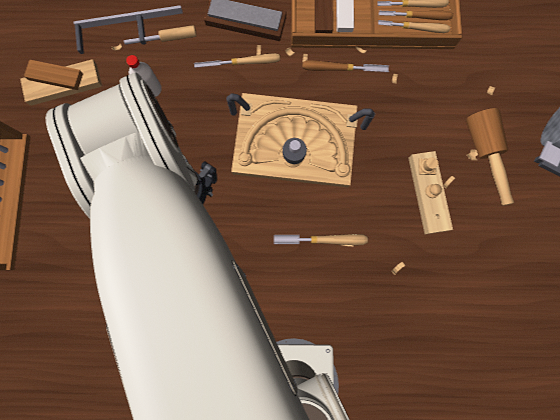

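The knob top is at (0.570, 0.004), within about 1.5 mm of the boss axis in both views. The weight is upright, the gouge and the other two bosses are where they were, and the arm is clear. I'll hand in.

```bash
python3 -c "
from workcell import bot; print(bot.job_done())"
```

```text
the job is handed in; nothing more can be done
None
```

The boss is fitted in the shell and the iron weight stands on it. I handed the job in at about 21.7 s of the 72 s allowed.

- **Boss:** I took the boss with the round flange and flat button from the rack. The hole showed in both cameras, so I aimed at it directly. The pin went in on the first try, with no groping needed. The flange came to rest at the same height it had in the rack. It held 15 N without moving further, and I then let go.
- **Weight:** I picked the weight farthest from the base (about 0.61 m, against about 0.5 m for the other two). I lowered it onto the button until the force showed contact, then released it. The hardest press while setting it down was about 5 N.
- **Last checks:** Both cameras show the weight upright, with its knob within about 1.5 mm of the boss's axis. The gouge and the other two bosses look unmoved by eye, and the arm is clear of everything.
- **What disagreed:** My first approach to the carving stopped about 29 mm short because the last joint reached the end of its range. I lifted and turned to another angle before touching anything. The finger opening read 27.4 mm on the 30 mm button and 25 mm on the 27 mm knob, so that reading seems to run about 2 mm low.

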